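# Seat a tube block in a heated shaker and lock it

### The arm

A 6-joint arm with a two-finger parallel gripper is mounted at the origin on the work surface. World frame = base frame: x ahead of the robot, y to its left, z up, the work surface at z = 0. Lengths are in m, angles in rad, forces in N, time in s.
With the tool pointing down it reaches from about 0.25 to 0.725 m from the base axis. Payload 4 kg.
Tool frame: the origin (TCP) lies at the very end of the fingers, on their centre line; the grasp point (between the pads) lies 19 mm behind it; y points along the fingers, z is the direction in which the jaws open and shut, and the axes are right-handed (so a half turn about y gives the same grasp; the last joint's range is limited). The gripper opens to 85 mm and grips with 20 to 120 N. Pads are 22 mm wide; open, the fingers measure 114 mm over their backs; the gripper's body (76 mm by 85 mm) begins 54 mm behind the grasp point. The pads swing forward as they close: fully open they stand 13 mm farther back than shut.
Start: joints at [1.348, 0.241, 0.005, 1.335, 0, 1.571], TCP at [0.11, 0.488, 0.231] pointing down, gripper open.
Joint ranges: [-2.72, 2.72], [-1.05, 1.87], [-1.09, 1.28], [-1.99, 2.15], [-1.42, 1.44], [-3.14, 3.14]. Speed limits (rad/s): [2.79, 2.79, 3.14, 3.14, 3.14, 3.14].

### API

Orientations are given as a unit quaternion [x, y, z, w].
In Python, from workcell import get_obs, camera, camera_model, sign_off gives the robot as it stands.
- The arm moves only by the shell command python3 -m pendant 'ROWS'. ROWS is JSON, a list of rows, each a list of 7 numbers: the turn, a rotation vector about the tool's x, y, z in rad, then the shift along the tool's x, y, z in mm, then the opening in per cent of the stroke, from 0 (shut) to 100 (fully open). In form: [[rx, ry, rz, x, y, z, grip], ...]. A call has 1 to 20 rows; each row is the pose to reach, as a shift and turn from the pose measured when the call began, along the tool's axes at that moment; what a row does not reach only later rows make up. A row lasts 1/10 s, in which the tool goes at most 50 mm and 8.59 degrees, less where a joint would pass 70% of its speed; a pose out of reach is approached as far as the arm can. A call with a gripper value outside its range is refused whole. The fingers move at their own pace and stop on an object; the grip force is fixed at half the most. Time passes only in rows, so rows that repeat a pose let the fingers close. It gives the time, the measured TCP pose, the force and the opening at its end, in the units of the state.
- get_obs(): the state, without advancing time (a new reading comes with each control period).
- camera(name): name is "scene" or "top" or "wrist"; returns the picture (400x640x3 uint8, red, green, blue); there is no depth.
- camera_model(name): a dict with "intrinsics" (3x3 intrinsics, pixels), "rvec" (rotation vector, rad) and "tvec" (3), from world to camera coordinates, as OpenCV has them. Camera axes: x right, y down, z forward; pixel columns grow to the right and rows downward; lengths in m; the calibration is good to about 2 mm. A picture is of the moment at which its call begins: read the wrist's pose just before it. camera_model takes no time and is no camera call; for the wrist camera it gives the pose at the moment of the call.
- sign_off(): hands the job in, once; it reports no verdict.
The state is a dict: "time": time; "q": joint angles; "joint_vel": joint speeds; "joint_efforts": joint torques, N m; "tool_pos": TCP position; "orientation": TCP orientation; "contact_force": force on the tool from outside, world axes, zero at the start; "wrist_torque": the same for the moment, N m; "width": finger opening in m.
Only numpy, scipy, OpenCV 4.12 (cv2) and the standard library are available. Lean on these libraries where they do the work, as an engineer would, in place of code of your own. Each camera call takes 0.05 s, during which the arm holds its last target.

### The job

Take the aluminium tube block by its T-handle and fit it into the pocket of the heated shaker, the right way round (cut corner to the filled corner), working it about gently until it drops fully home; do not force or drop it. Then swing the red-knobbed locking lever fully round so that its tab lies over the block, let go, and leave the bottle, the tip box and the tube rack undisturbed.

Things in the scene. Friction and masses are not known exactly. Their poses are not given: they have to be found in the camera images.
- shaker: Heated shaker, fixed to the bench: white housing 170 (x) x 190 (y) x 80 mm high, blue panel on its -x face; origin at centre of underside, z up. On top a metal tray, 82 (x) x 106 (y) mm, carries pocket and lever. The tray stopped anywhere in its orbit: up to 6.5 mm off centre in shaker x and in y, turned up to 0.07 rad, unmeasured. It stays put under forces below 50 N.
- mouth (a point): On the shaker (not the tray): point on the housing's axis, 116 mm up, where the middle of the pocket's mouth would be with the tray centred. Stepped pocket, upper part: loose mouth 74 (x) x 98 (y) mm inside a lip 4 mm thick, 12 mm deep, down to a flat ledge at 104 mm; the block has 11 mm of play each side there. A block not over the seat rests on the ledge, underside at 104 mm.
- seat (a point): On the shaker (not the tray): point 92 mm up, where the middle of the seat floor would be with the tray centred. Seat: lower part of the pocket, central in the mouth, sharp-edged, 55 (x) x 79 (y) x 12 mm deep, 1.5 mm play around the block; its (-x, +y) corner is filled to match the block's cut corner. Home: block underside on the floor, 92 mm up, block x, y along the tray's.
- block: Aluminium tube block, loose, 0.3 to 0.5 kg, 52 (x) x 76 (y) x 40 mm high, eight round wells in its top; vertical corner (-x, +y) cut off at 45 degrees, 12 mm each way. Origin at centre of underside, z up. A steel stem of 10 mm diameter in the middle, 40 to 61 mm up, carries the black bar of the T-handle.
- bar (a point): Middle of the block's black T-handle bar, 70 mm above the block's underside; bar 60 mm long (along block y), 12 mm wide (x), 18 mm high, 21 mm of air between it and the block's top.
- latch (a joint): Locking lever on the tray, rad: 0 open (starts at 0 to 0.15), 1.45 locked at its stop. Turns about a vertical pivot, counter-clockwise from above to lock, light friction (0.05 N m), stays where left. At 0 the handle points to tray -x, the tab to +x; at 1.45 the handle points about to -y and the tab lies over the block's -y edge, 2 mm above a block that is home; a block on the ledge stops it.
- pivot (a point): On the shaker (not the tray): where the lever's pivot axis would be with the tray centred, 63 mm to -y of the housing's axis; point at 137 mm height, mid lever. Flat lever 134 to 140 mm up, 10 to 12 mm wide; the tab reaches 33 mm from the pivot. An upright red knob, 14 mm in diameter, stands on the handle 40 mm from the pivot, from 140 to 168 mm height.
- bottle: White plastic bottle with blue cap, loose, 58 mm in diameter, 95 mm high; origin at the centre of its underside. To be left alone.
- tip_box: Red pipette-tip box with clear lid, loose, 72 (x) x 102 (y) x 44 mm high; origin at the centre of its underside. To be left alone.
- tube_rack: Blue rack full of capped blood tubes, loose, 210 (x) x 74 (y) x 96 mm high; origin at the centre of its underside. To be left alone.
There are look-alikes about, which are no part of the job. Leave any green look-alike of the block alone.

How it is judged:
By the outcome, as a careful person would: the job done as asked, in the order asked, and still so for the second after the job is handed in, with the robot touching nothing.
It also fails if it takes over 67 s, if anything falls off the work surface, if the arm or the gripper's body presses on something with over 40 N, if the wrist force passes 120 N, or if a joint passes its speed limit or range.

## Working session

There is one attempt and no reset: what is moved stays moved. The work goes in short steps, Python scripts to look and compute and a shell command to move; the robot and the scene stay as the last step left them, time stands still between calls to the robot, and variables do not carry over. Pictures are saved under pics/ and viewed, and the job is handed in when it is done.

```bash
mkdir -p pics; ls
python3 - <<'E'
from workcell import *
import cv2
print(get_obs())
for n in ["scene","top","wrist"]:
    cv2.imwrite(f"pics/a_{n}.png",camera(n)[:,:,::-1]); m=camera_model(n); print(n,m)
E
```

```text
pics
{'time': 0.0, 'q': array([1.34803933e+00, 2.41411798e-01, 3.71656044e-03, 1.33521467e+00,
       9.08527341e-06, 1.57080093e+00]), 'joint_vel': array([-9.00006254e-04, -5.53788793e-04, -2.20062299e-04, -8.90548295e-05,
       -3.49441470e-04,  5.35808388e-04]), 'joint_efforts': array([-1.11177935e-03, -3.72318578e+01,  2.52406991e+01,  1.70057552e-02,
       -1.30142826e-04, -1.31085052e-06]), 'tool_pos': array([0.11031512, 0.48702039, 0.23041064]), 'orientation': array([ 0.70346712, -0.07868158,  0.07850909, -0.70198257]), 'contact_force': array([ 0.07142177, -0.58711417,  0.14582285]), 'wrist_torque': array([-0.00414668, -0.00786708, -0.028984  ]), 'width': 0.0852686332229829}
scene {'intrinsics': array([[364.32189734,   0.        , 328.12656973],
       [  0.        , 364.32189734, 198.80674408],
       [  0.        ,   0.        ,   1.        ]]), 'rvec': array([ 2.11661817,  1.44316952, -0.47270388]), 'tvec': array([-0.17573519, -0.29622757,  1.54205006])}
top {'intrinsics': array([[448.08761293,   0.        , 324.73083181],
       [  0.        , 448.08761293, 202.04537471],
       [  0.        ,   0.        ,   1.        ]]), 'rvec': array([ 2.08978971, -2.13923107,  0.22346644]), 'tvec': array([-0.00964585,  0.47139978,  1.17498812])}
wrist {'intrinsics': array([[322.80480518,   0.        , 313.97330768],
       [  0.        , 322.80480518, 192.51782363],
       [  0.        ,   0.        ,   1.        ]]), 'rvec': array([-2.26596701, -1.81139834, -0.26352032]), 'tvec': array([-0.49863709, -0.03845771,  0.37969882])}
```

View pics/a_top.png

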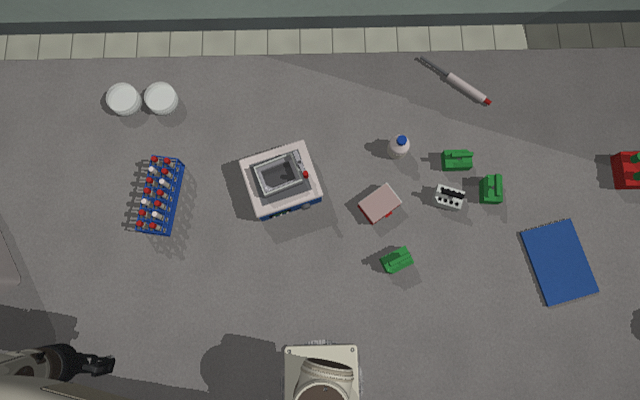

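View pics/a_scene.png

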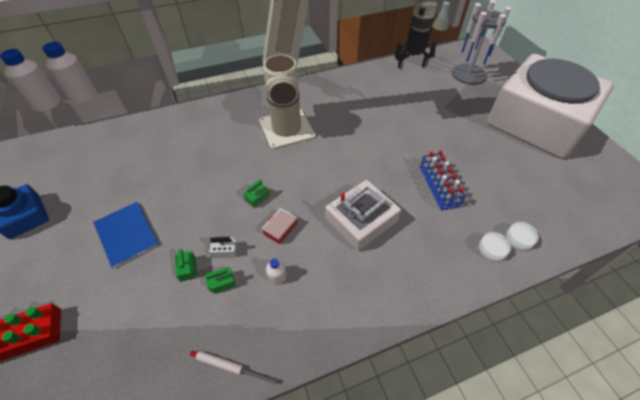

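View pics/a_wrist.png

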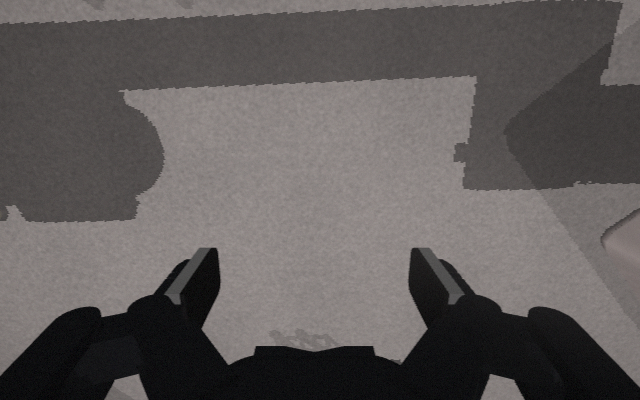

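The top picture shows candidates for the block: aluminium one at (450,197), and green look-alikes at (458,160), (491,189) and (397,260). The aluminium/silver one with the black bar at (450,197) matches. The shaker is at (280,180), the bottle at (399,146), the tip box at (380,204) and the rack at (160,195). Next, close crops.

```bash
cat > h.py <<'E'
import numpy as np, cv2
from workcell import *
from scipy.spatial.transform import Rotation as R
def ray(n,uv,z,m=None):
    m=m or camera_model(n); Rm=cv2.Rodrigues(m["rvec"])[0]; t=m["tvec"]
    d=Rm.T@np.linalg.inv(m["intrinsics"])@np.array([uv[0],uv[1],1.]); c=-Rm.T@t
    return c+d*(z-c[2])/d[2]
def proj(n,P,m=None):
    m=m or camera_model(n)
    return cv2.projectPoints(np.array(P,float).reshape(-1,3),m["rvec"],m["tvec"],m["intrinsics"],None)[0][:,0]
def crop(img,u0,v0,w,h,s,fn):
    c=img[v0:v0+h,u0:u0+w]; cv2.imwrite(fn,cv2.resize(c,None,fx=s,fy=s,interpolation=cv2.INTER_CUBIC))
E
python3 - <<'E'
from h import *
i=cv2.imread("pics/a_top.png")
crop(i,410,165,80,60,10,"pics/b_blk.png"); crop(i,230,130,100,75,8,"pics/b_shk.png")
i=cv2.imread("pics/a_scene.png"); crop(i,320,170,90,80,7,"pics/b_shk2.png")
print(ray("top",(450,197),0.07),ray("top",(280,180),0.1))
E
```

```text
[ 0.47266607 -0.35781157  0.07      ] [0.52254549 0.09639181 0.1       ]
```

View pics/b_blk.png

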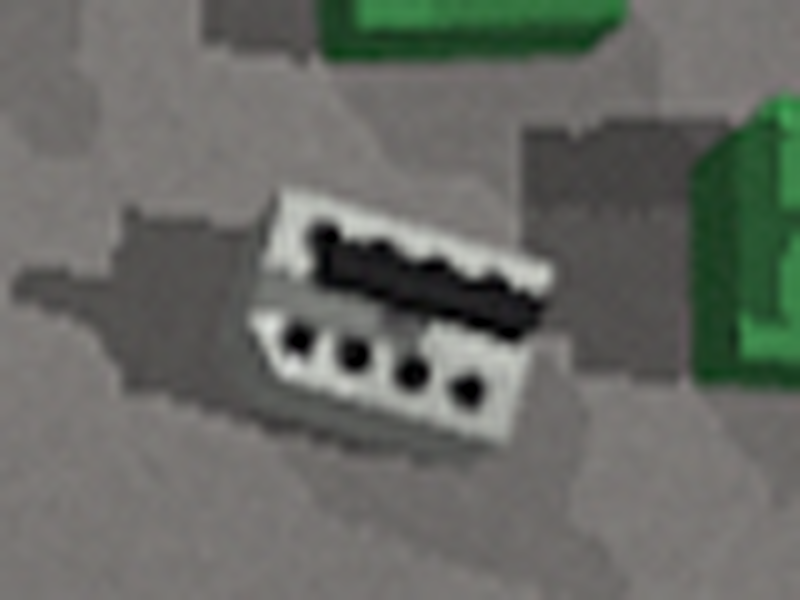

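View pics/b_shk.png

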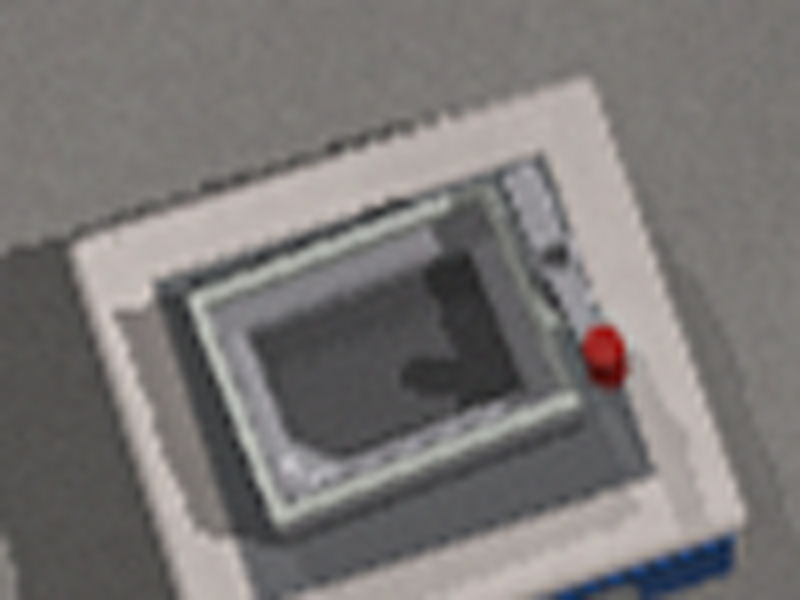

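View pics/b_shk2.png

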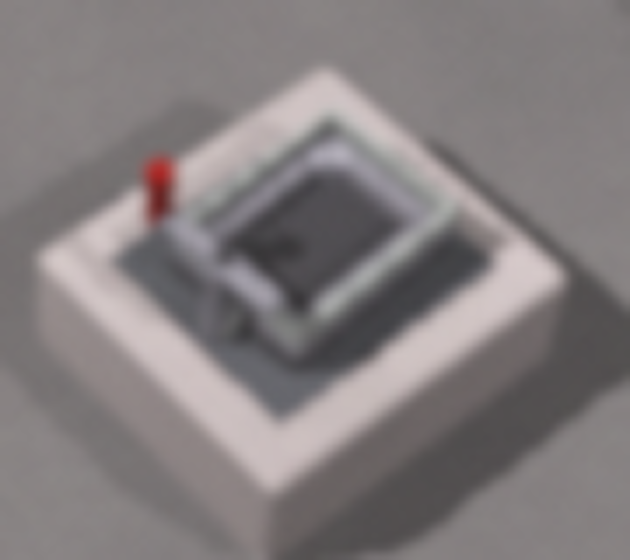

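The block (crop) shows a cut corner at the lower left (-x,+y). The pocket's filled corner is also at the lower left, so the block is already roughly the right way round. Red knob at about (305,174) full-picture. Now a fit from the corners.

```bash
cat >> h.py <<'E'
def fit2(n,body,pix,z,m=None):
    """rigid 2D fit: body xy at world height z (array ok) to pixels -> x,y,yaw, residual px"""
    from scipy.optimize import least_squares
    m=m or camera_model(n); body=np.array(body,float); pix=np.array(pix,float); z=np.broadcast_to(z,len(body))
    w=np.array([ray(n,p,zz,m)[:2] for p,zz in zip(pix,z)])
    def f(p):
        c,s=np.cos(p[2]),np.sin(p[2])
        xy=body@np.array([[c,s],[-s,c]])+p[:2]
        return (proj(n,np.c_[xy,z],m)-pix).ravel()
    best=min((least_squares(f,[*w.mean(0),a]) for a in np.arange(-3,3,.7)),key=lambda r:r.cost)
    return best.x,best.fun.reshape(-1,2)
E
python3 - <<'E'
from h import *
np.set_printoptions(precision=4,suppress=True)
p=(np.array([(283,190),(553,268),(510,443),(250,318),(283,378)])+.0)/10+[410,165]-.5+.05
print(fit2("top",[(26,38),(26,-38),(-26,-38),(-14,38),(-26,26)]@np.eye(2)/1e3,p,.04))
p=np.array([(190,297),(495,185),(278,527),(580,400)])/8+[230,130]-.45
print("lip",fit2("top",[(.041,.053),(.041,-.053),(-.041,.053),(-.041,-.053)],p,.116))
p=np.array([(75,245),(590,78),(745,525)])/8+[230,130]-.45
print("house",fit2("top",[(.085,.095),(.085,-.095),(-.085,-.095)],p,.08))
print("knob",ray("top",np.array([605,350])/8+[230,130]-.45,.160))
o=get_obs();r=R.from_quat(o["orientation"]);print(r.as_matrix())
m=camera_model("wrist");Rm=cv2.Rodrigues(m["rvec"])[0];print("cam",-Rm.T@m["tvec"]-o["tool_pos"], "in tool",r.inv().apply(-Rm.T@m["tvec"]-o["tool_pos"]),"axes in tool",r.as_matrix().T@Rm.T)
E
```

```text
(array([ 0.4818, -0.3646, -0.3208]), array([[ 0.2674, -0.1572],
       [-0.0647, -0.141 ],
       [-0.1503,  0.0014],
       [ 0.043 ,  0.4897],
       [-0.0929, -0.1922]]))
lip (array([0.5361, 0.1006, 0.3623]), array([[ 0.0129,  0.1242],
       [-0.393 , -0.4083],
       [-0.0083, -0.3346],
       [ 0.3834,  0.6124]]))
house (array([ 0.5339,  0.0979, -5.9802]), array([[-1.6295, -0.2418],
       [ 0.5631, -0.6649],
       [ 1.0554,  0.8036]]))
knob [0.5227 0.0275 0.16  ]
[[ 0.9753 -0.0003  0.2209]
 [-0.2209 -0.0016  0.9753]
 [ 0.     -1.     -0.0016]]
cam [-0.0708  0.0159  0.1431] in tool [-0.0725 -0.1431 -0.0004] axes in tool [[-0.0004  0.9578  0.2873]
 [ 0.0005 -0.2873  0.9578]
 [ 1.      0.0005 -0.0003]]
```

```bash
cat >> h.py <<'E'
def go(x,y,z,phi,o=None):
    """row (turn rad, shift mm) to bring TCP to x,y,z pointing down, tool z at world angle phi"""
    o=o or get_obs(); r=R.from_quat(o["orientation"])
    tz=np.array([np.cos(phi),np.sin(phi),0]);ty=np.array([0,0,-1.]);tx=np.cross(ty,tz)
    t=R.from_matrix(np.c_[tx,ty,tz])
    rv=(r.inv()*t).as_rotvec(); d=r.inv().apply(np.array([x,y,z])-o["tool_pos"])*1e3
    print("t",round(o["time"],2),"row",np.round(rv,4),np.round(d,1)); return rv,d
def zang(o=None):
    o=o or get_obs(); v=R.from_quat(o["orientation"]).as_matrix(); return np.arctan2(v[1,2],v[0,2])
E
python3 -c "
from h import *
go(.561,.033,.24,.36)"
```

```text
t 0.15 row [1.40e-03 9.88e-01 8.00e-04] [ 539.8   -8.8 -343.4]
```

```bash
python3 -m pendant '[[0.0014,0.988,0,540,-9,-343,40],[0.0014,0.988,0,540,-9,-343,40],[0.0014,0.988,0,540,-9,-343,40],[0.0014,0.988,0,540,-9,-343,40],[0.0014,0.988,0,540,-9,-343,40],[0.0014,0.988,0,540,-9,-343,40],[0.0014,0.988,0,540,-9,-343,40],[0.0014,0.988,0,540,-9,-343,40],[0.0014,0.988,0,540,-9,-343,40],[0.0014,0.988,0,540,-9,-343,40],[0.0014,0.988,0,540,-9,-343,40],[0.0014,0.988,0,540,-9,-343,40],[0.0014,0.988,0,540,-9,-343,40],[0.0014,0.988,0,540,-9,-343,40],[0.0014,0.988,0,540,-9,-343,40],[0.0014,0.988,0,540,-9,-343,40],[0.0014,0.988,0,540,-9,-343,40]]'
python3 - <<'E'
from h import *
o=get_obs();print(o["tool_pos"],zang(o),abs(o["joint_vel"]).max())
m=camera_model("wrist");i=camera("wrist")[:,:,::-1]
cv2.imwrite("pics/c_w.png",i)
np.save("c_m.npy",m,allow_pickle=True)
crop(i,200,0,240,180,3.3333,"pics/c_wc.png")
E
```

```text
time: 1.85
tool_pos: [0.5604, 0.0344, 0.2403]
orientation: [0.582, -0.402, 0.402, -0.582]
contact_force: [-0.4, 0.5, -0.4]
width: 0.0343
[0.56040764 0.03444521 0.24034725] 0.3617640353134829 0.005208971470346775
```

View pics/c_w.png

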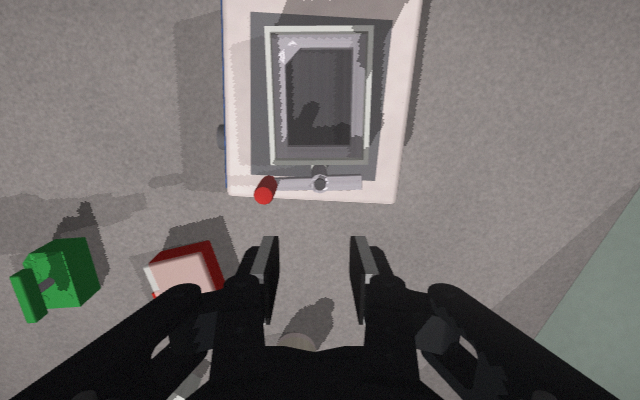

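View pics/c_wc.png

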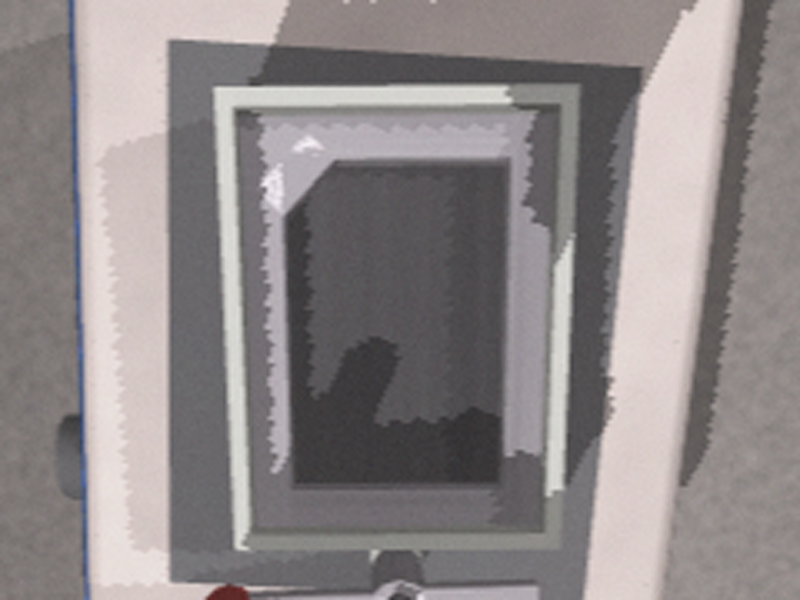

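The wrist crop shows the empty pocket, with lip outer corners at (214,88), (579,85), (236,549), (560,549) and the filled corner at upper left (-x,+y). Fitting both the lip and the seat rim.

Run:
```python
from h import *
np.set_printoptions(precision=4,suppress=True)
m=np.load("c_m.npy",allow_pickle=True).item()
f=lambda L:np.array(L)/3.3333+[200,0]-.35
L=f([(214,88),(579,85),(236,549),(560,549)])
print("lip",fit2("wrist",[(-.041,.053),(.041,.053),(-.041,-.053),(.041,-.053)],L,.116,m))
S=f([(511,158),(503,487),(293,488)])
print("seat",fit2("wrist",[(.0275,.0395),(.0275,-.0395),(-.0275,-.0395)],S,.104,m))
print("both",fit2("wrist",[(-.041,.053),(.041,.053),(-.041,-.053),(.041,-.053),(.0275,.0395),(.0275,-.0395),(-.0275,-.0395)],np.r_[L,S],np.r_[[.116]*4,[.104]*3],m)[0])
print("knob top",ray("wrist",(264,194),.168,m),"pivot",ray("wrist",(320,184),.140,m))
# next: view of block
go(.459,-.433,.22,-.32)
```

```text
lip (array([ 0.5396,  0.1011, -5.9145]), array([[ 0.0537, -0.2252],
       [ 0.1033, -0.1124],
       [-0.1166,  0.5245],
       [-0.0604, -0.0907]]))
seat (array([0.5397, 0.1014, 0.3701]), array([[ 0.1992, -0.3685],
       [ 0.1299,  0.129 ],
       [-0.3469,  0.3281]]))
both [ 0.5396  0.1012 -5.9138]
knob top [0.5258 0.0284 0.168 ] pivot [0.5629 0.0421 0.14  ]
t 1.9 row [-0.0006  0.6819  0.0004] [ 401.3   20.6 -260.4]
```

Lip and seat agree: tray at (0.5396, 0.1012), yaw 0.369. The pivot also falls in the right place. Next, look at the block.

```bash
python3 -m pendant '[[0,0.682,0,401,20,-260,40],[0,0.682,0,401,20,-260,40],[0,0.682,0,401,20,-260,40],[0,0.682,0,401,20,-260,40],[0,0.682,0,401,20,-260,40],[0,0.682,0,401,20,-260,40],[0,0.682,0,401,20,-260,40],[0,0.682,0,401,20,-260,40],[0,0.682,0,401,20,-260,40],[0,0.682,0,401,20,-260,40],[0,0.682,0,401,20,-260,40],[0,0.682,0,401,20,-260,40],[0,0.682,0,401,20,-260,40]]'
python3 - <<'E'
from h import *
o=get_obs();print(o["tool_pos"],zang(o),abs(o["joint_vel"]).max())
m=camera_model("wrist");i=camera("wrist")[:,:,::-1]
cv2.imwrite("pics/d_w.png",i)
np.save("d_m.npy",m,allow_pickle=True)
crop(i,200,20,240,180,3.3333,"pics/d_wc.png")
E
```

```text
time: 3.2
tool_pos: [0.4599, -0.431, 0.221]
orientation: [0.414, -0.573, 0.573, -0.415]
contact_force: [-1.0, -1.1, 0.0]
width: 0.0343
[ 0.45993107 -0.4310151   0.22098971] -0.3181181853812582 0.010051510029557712
```

View pics/d_w.png

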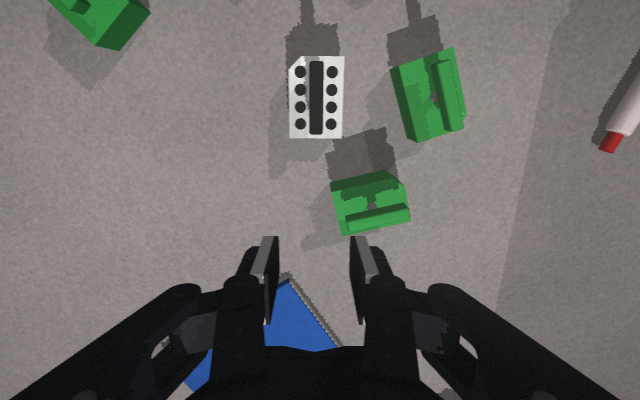

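View pics/d_wc.png

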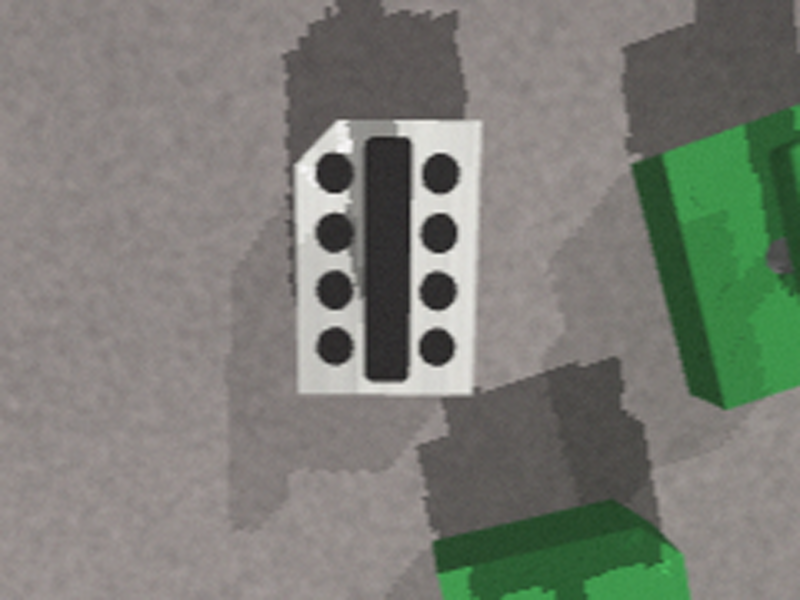

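The crop shows the silver block with a black bar and eight wells. The cut corner is upper left, and the green look-alikes are clear on the right and below. Corners read for the fit.

Run:
```python
from h import *
np.set_printoptions(precision=4,suppress=True)
m=np.load("d_m.npy",allow_pickle=True).item()
f=lambda L:np.array(L)/3.3333+[200,20]-.35
A=f([(481,121),(473,395),(298,394),(337,121),(296,166)])
B=[(.026,.038),(.026,-.038),(-.026,-.038),(-.014,.038),(-.026,.026)]
print(fit2("wrist",B,A,.04,m))
C=f([(366,138),(411,138),(366,381),(409,381)])
D=[(-.006,.03),(.006,.03),(-.006,-.03),(.006,-.03)]
print(fit2("wrist",D,C,.079,m))
x=fit2("wrist",B+D,np.r_[A,C],[.04]*5+[.079]*4,m)[0];print(x)
go(x[0],x[1],.13,x[2]);go(x[0],x[1],.051,x[2])
```

```text
(array([ 0.4843, -0.3651, -0.3237]), array([[-0.0453,  0.0855],
       [-0.134 ,  0.0722],
       [ 0.2566,  0.0625],
       [ 0.1575, -0.1983],
       [-0.2291, -0.0101]]))
(array([ 0.4844, -0.365 , -0.32  ]), array([[-0.5556, -0.4061],
       [ 0.5515, -0.3682],
       [-0.405 ,  0.43  ],
       [ 0.4097,  0.4609]]))
[ 0.4844 -0.3651 -0.3223]
t 3.25 row [-0.001   0.0045  0.0001] [-70.2  91.1   2.4]
t 3.25 row [-0.001   0.0045  0.0001] [-70.2 170.1   2.3]
```

```bash
python3 -m pendant '[[0,0.0045,0,-70,60,2.3,40],[0,0.0045,0,-70,80,2.3,40],[0,0.0045,0,-70,90,2.3,40],[0,0.0045,0,-70,90,2.3,40],[0,0.0045,0,-70,110,2.3,40],[0,0.0045,0,-70,130,2.3,40],[0,0.0045,0,-70,150,2.3,40],[0,0.0045,0,-70,162,2.3,40],[0,0.0045,0,-70,169,2.3,40],[0,0.0045,0,-70,169,2.3,40],[0,0.0045,0,-70,169,2.3,0],[0,0.0045,0,-70,169,2.3,0],[0,0.0045,0,-70,169,2.3,0],[0,0.0045,0,-70,169,2.3,0],[0,0.0045,0,-70,169,2.3,0]]'
```

```text
time: 4.75
tool_pos: [0.4847, -0.3656, 0.0532]
orientation: [0.413, -0.573, 0.575, -0.414]
contact_force: [-1.5, 0.6, 5.2]
width: 0.0107
```

```bash
python3 -m pendant '[[0,0,0,0,-10,0,0],[0,0,0,0,-30,0,0],[0,0,0,0,-60,0,0],[0,0,0,0,-100,0,0],[0,0,0,0,-140,0,0],[0,0,0,0,-180,0,0],[0,0,0,0,-200,0,0],[0,0,0,0,-200,0,0],[0,0,0,0,-200,0,0]]'
python3 - <<'E'
from h import *
o=get_obs();print(o["tool_pos"],zang(o),o["contact_force"],o["width"])
m=camera_model("wrist");i=camera("wrist")[:,:,::-1]
cv2.imwrite("pics/e_w.png",i);np.save("e_m.npy",m,allow_pickle=True)
go(.5396,.1012,.253,.3695)
E
```

```text
time: 5.65
tool_pos: [0.4839, -0.3649, 0.252]
orientation: [0.413, -0.573, 0.574, -0.413]
contact_force: [-0.4, -0.7, -4.3]
width: 0.0109
[ 0.48389737 -0.36493226  0.25195223] -0.32219679666033263 [-0.35681641 -0.65232583 -4.27655939] 0.0108710294562804
t 5.7 row [ 0.0012 -0.6918 -0.0012] [-459.6   -1.8  -94.2]
```

View pics/e_w.png

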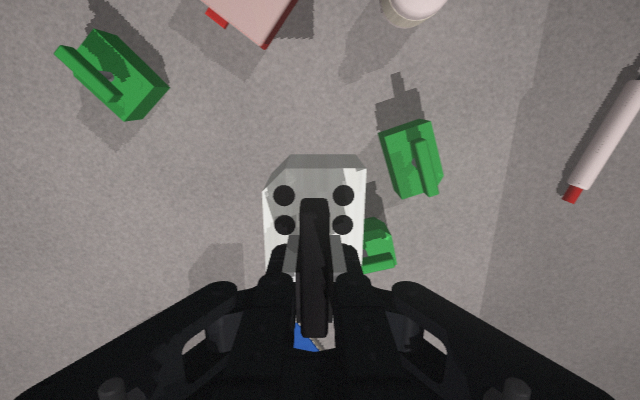

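```bash
python3 - <<'E'
from h import *
np.set_printoptions(precision=1,suppress=True)
m=np.load("e_m.npy",allow_pickle=True).item(); o=np.array([.4839,-.3649,.252-.0532]);a=-.3222
Rz=R.from_euler("z",a)
B=[(.026,.038,.04),(-.014,.038,.04),(-.026,.026,.04),(0,.03,.079),(0,-.03,.079)]
print(proj("wrist",o+Rz.apply(B),m))
E
python3 -m pendant '[[0,-0.69,0,-460,-2,-94,0],[0,-0.69,0,-460,-2,-94,0],[0,-0.69,0,-460,-2,-94,0],[0,-0.69,0,-460,-2,-94,0],[0,-0.69,0,-460,-2,-94,0],[0,-0.69,0,-460,-2,-94,0],[0,-0.69,0,-460,-2,-94,0],[0,-0.69,0,-460,-2,-94,0],[0,-0.69,0,-460,-2,-94,0],[0,-0.69,0,-460,-2,-94,0],[0,-0.69,0,-460,-2,-94,0],[0,-0.69,0,-460,-2,-94,0],[0,-0.69,0,-460,-2,-94,0]]'
python3 - <<'E'
from h import *
np.set_printoptions(precision=4,suppress=True)
o=get_obs();print(o["tool_pos"],zang(o),o["contact_force"],o["width"])
m=camera_model("wrist");i=camera("wrist")[:,:,::-1]
cv2.imwrite("pics/f_w.png",i);np.save("f_m.npy",m,allow_pickle=True)
crop(i,200,60,240,180,3.3333,"pics/f_wc.png")
go(.5396,.1012,.18,.3695,o)
E
```

```text
[[365.  169. ]
 [284.1 169. ]
 [261.  192.2]
 [312.1 211.3]
 [312.3 339.8]]
time: 7.0
tool_pos: [0.5391, 0.1005, 0.2518]
orientation: [0.584, -0.402, 0.399, -0.582]
contact_force: [-0.7, -0.5, -3.7]
width: 0.0106
[0.5391 0.1005 0.2518] 0.3666456039917103 [-0.6507 -0.4623 -3.6838] 0.010618058052984979
t 7.0 row [ 0.0039 -0.0029 -0.0017] [-0.4 71.8  1. ]
```

View pics/f_w.png

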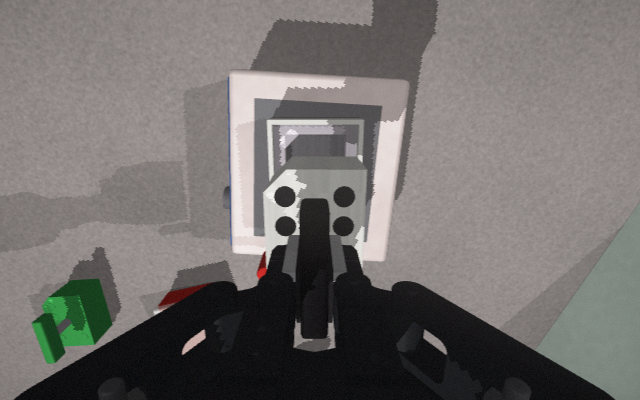

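View pics/f_wc.png

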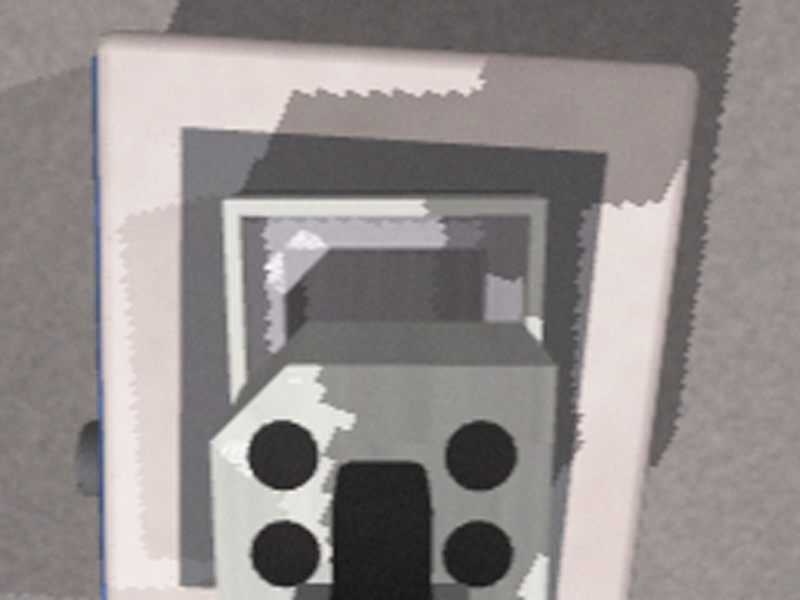

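The block hangs level, as predicted within about 1 px. The pocket is visible below and beyond it, with the filled corner on the same side (upper left). Lowering into the mouth, to 3 mm above the ledge.

```bash
python3 -m pendant '[[0.004,-0.003,-0.002,-0.4,20,1.0,0],[0.004,-0.003,-0.002,-0.4,40,1.0,0],[0.004,-0.003,-0.002,-0.4,60,1.0,0],[0.004,-0.003,-0.002,-0.4,75,1.0,0],[0.004,-0.003,-0.002,-0.4,85,1.0,0],[0.004,-0.003,-0.002,-0.4,91,1.0,0],[0.004,-0.003,-0.002,-0.4,91,1.0,0],[0.004,-0.003,-0.002,-0.4,91,1.0,0]]'
python3 - <<'E'
from h import *
np.set_printoptions(precision=4,suppress=True)
o=get_obs();print(o["tool_pos"],zang(o),o["contact_force"],o["wrist_torque"])
go(.5396,.1012,.1535,.3695,o)
m=camera_model("wrist");i=camera("wrist")[:,:,::-1]
crop(i,200,60,240,180,3.3333,"pics/g_wc.png")
E
```

```text
time: 7.85
tool_pos: [0.5403, 0.1008, 0.1619]
orientation: [-0.583, 0.399, -0.401, 0.584]
contact_force: [0.5, -0.4, -5.6]
width: 0.0105
[0.5403 0.1008 0.1619] 0.368557859330232 [ 0.497  -0.3931 -5.5961] [0.012  0.013  0.0064]
t 7.85 row [-0.0022 -0.0009  0.0005] [-0.6  8.4 -0.6]
```

View pics/g_wc.png

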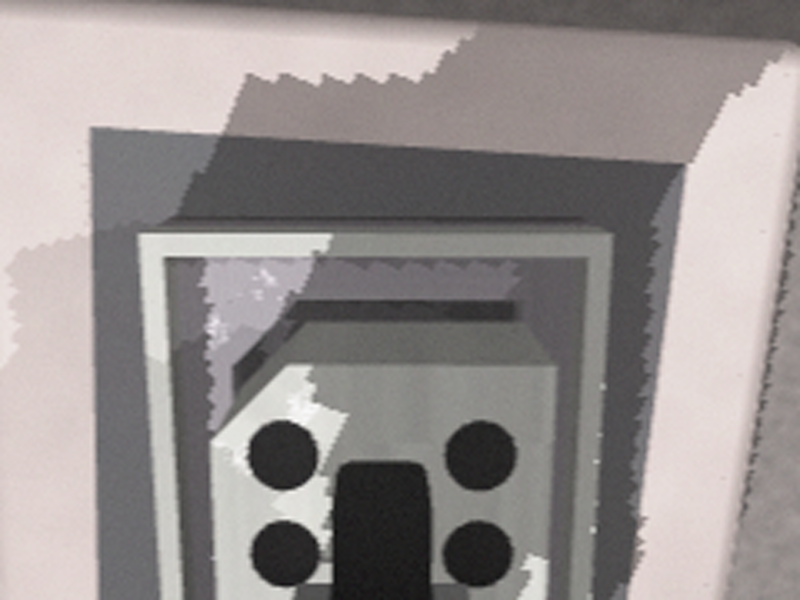

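Run:
```python
from h import *
np.set_printoptions(precision=4,suppress=True)
m=camera_model("wrist")
f=lambda L:np.array(L)/3.3333+[200,60]-.35
print("tray",fit2("wrist",[(-.041,.053),(.041,.053),(-.037,.049),(.037,.049),(.0275,.0395)],f([(138,234),(612,233),(164,257),(588,257),(517,301)]),[.116]*4+[.104],m))
zb=.1619-.0532
print("blk",fit2("wrist",[(.026,.038),(-.014,.038),(-.026,.026),(.026,.038)],f([(555,365),(290,365),(210,440),(525,322)]),[zb+.04]*3+[zb],m))
```

```text
tray (array([0.5397, 0.1012, 0.3685]), array([[ 0.0555, -0.0826],
       [-0.365 ,  0.2842],
       [-0.4205, -0.0088],
       [-0.4588,  0.0437],
       [ 1.2813, -0.2405]]))
blk (array([0.5408, 0.1005, 0.3561]), array([[ 0.7579,  0.7348],
       [-0.3959, -0.2545],
       [ 0.1482,  0.1667],
       [-0.6276, -0.7579]]))
```

```bash
python3 -m pendant '[[-0.002,-0.002,0,-0.8,0,-0.7,0],[-0.002,-0.002,0,-0.8,1.5,-0.7,0],[-0.002,-0.002,0,-0.8,3,-0.7,0],[-0.002,-0.002,0,-0.8,4.5,-0.7,0],[-0.002,-0.002,0,-0.8,6,-0.7,0],[-0.002,-0.002,0,-0.8,7,-0.7,0],[-0.002,-0.002,0,-0.8,7,-0.7,0]]'
python3 - <<'E'
from h import *
np.set_printoptions(precision=4,suppress=True)
o=get_obs();print(o["tool_pos"],zang(o),o["contact_force"],o["wrist_torque"])
go(.5396,.1012,.1452,.3695,o)
E
```

```text
time: 8.6
tool_pos: [0.5394, 0.1014, 0.1549]
orientation: [0.584, -0.399, 0.399, -0.584]
contact_force: [1.4, -0.5, -5.0]
width: 0.0106
[0.5394 0.1014 0.1549] 0.37077189697274365 [ 1.4276 -0.5237 -5.0345] [ 0.017  -0.0037  0.0226]
t 8.6 row [-0.0002  0.0013  0.0006] [0.3 9.7 0.1]
```

No contact, and the underside should be about 2 mm below the ledge already. Continuing slowly.

```bash
python3 -m pendant '[[0,0,0,0,1.5,0,0],[0,0,0,0,3,0,0],[0,0,0,0,4.5,0,0],[0,0,0,0,6,0,0],[0,0,0,0,7,0,0],[0,0,0,0,7,0,0]]'
python3 - <<'E'
from h import *
np.set_printoptions(precision=4,suppress=True)
o=get_obs();print(o["tool_pos"],zang(o),o["contact_force"],o["wrist_torque"])
E
```

```text
time: 9.2
tool_pos: [0.5393, 0.1014, 0.1476]
orientation: [0.584, -0.399, 0.399, -0.583]
contact_force: [-1.2, -0.1, -3.9]
width: 0.0107
[0.5393 0.1014 0.1476] 0.37080516888987336 [-1.1893 -0.1035 -3.8858] [ 0.0268  0.0128 -0.0054]
```

```bash
python3 -m pendant '[[0,0,0,0,1,0,0],[0,0,0,0,2,0,0],[0,0,0,0,2.8,0,0],[0,0,0,0,2.8,0,0]]'
python3 - <<'E'
from h import *
np.set_printoptions(precision=4,suppress=True)
o=get_obs();print(o["tool_pos"],zang(o),o["contact_force"],o["wrist_torque"])
i=camera("wrist")[:,:,::-1]
crop(i,200,60,240,180,3.3333,"pics/h_wc.png")
E
```

```text
time: 9.6
tool_pos: [0.5395, 0.1013, 0.1455]
orientation: [-0.584, 0.399, -0.4, 0.584]
contact_force: [-0.6, -1.1, -0.1]
width: 0.0106
[0.5395 0.1013 0.1455] 0.37063794138936856 [-0.5548 -1.1127 -0.1198] [-0.1595  0.2241  0.0224]
```

View pics/h_wc.png

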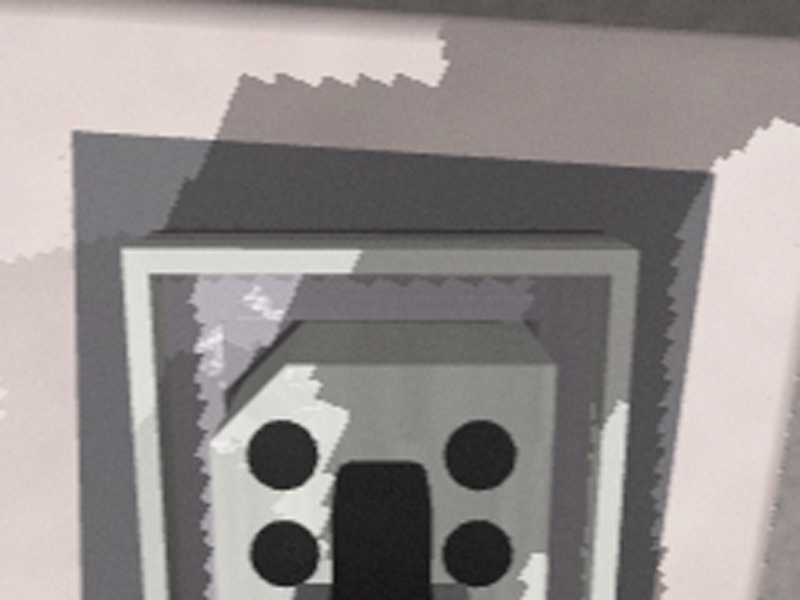

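The block is seated inside the seat rim, with its weight now carried at TCP 0.1455 (home expected ~0.145). I'll press a touch, check, and release.

```bash
python3 -m pendant '[[0,0,0,0,0.7,0,0],[0,0.01,0,0,1.0,0,0],[0,-0.01,0,0,1.0,0,0],[0,0,0,0,1.0,0,0],[0,0,0,0,1.0,0,0]]'
python3 - <<'E'
from h import *
np.set_printoptions(precision=4,suppress=True)
o=get_obs();print(o["tool_pos"],zang(o),o["contact_force"],o["wrist_torque"])
E
```

```text
time: 10.15
tool_pos: [0.5399, 0.1013, 0.1452]
orientation: [-0.583, 0.399, -0.4, 0.584]
contact_force: [-0.8, -1.1, 5.8]
width: 0.0112
[0.5399 0.1013 0.1452] 0.3703290229168903 [-0.8216 -1.1417  5.8414] [-0.1634  0.5036  0.1487]
```

```bash
python3 -m pendant '[[0,0,0,0,-0.7,0,0],[0,0,0,0,-0.7,0,30],[0,0,0,0,-0.7,0,40],[0,0,0,0,-0.7,0,40],[0,0,0,0,-0.7,0,40],[0,0,0,0,-10,0,40],[0,0,0,0,-30,0,40],[0,0,0,0,-60,0,40],[0,0,0,0,-95,0,40],[0,0,0,35,-95,0,40],[0,0,0,70,-95,0,40],[0,0,0,70,-95,0,20],[0,0,0,70,-95,0,0],[0,0,0,70,-95,0,0]]'
python3 - <<'E'
from h import *
o=get_obs();print(o["tool_pos"],zang(o),abs(o["joint_vel"]).max(),o["width"])
m=camera_model("wrist");i=camera("wrist")[:,:,::-1]
cv2.imwrite("pics/k_w.png",i)
np.save("k_m.npy",m,allow_pickle=True)
crop(i,200,20,240,180,3.3333,"pics/k_wc.png")
E
```

```text
time: 11.55
tool_pos: [0.5648, 0.0367, 0.2404]
orientation: [-0.583, 0.399, -0.4, 0.584]
contact_force: [-0.8, 0.2, -0.6]
width: 0.0002
[0.5647532  0.03665321 0.24041899] 0.37073186341851994 0.013503121196971564 0.00021121685892023002
```

View pics/k_wc.png

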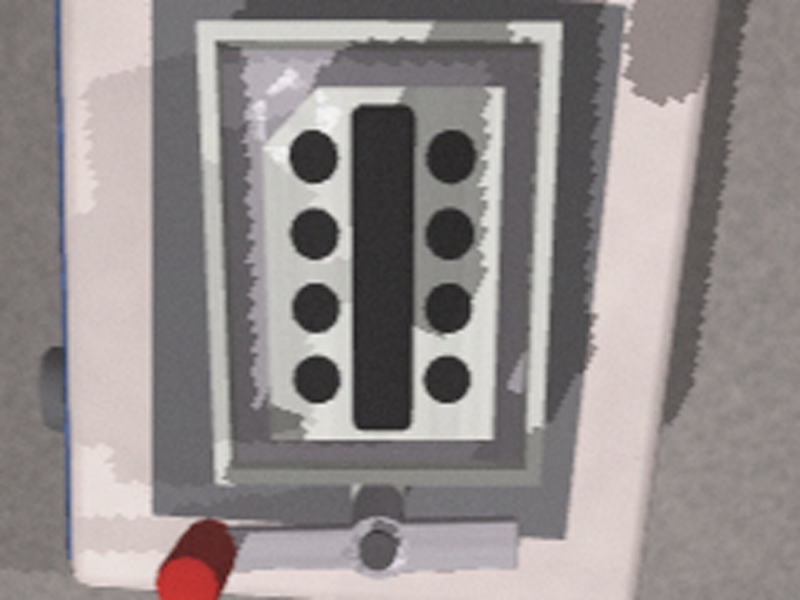

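View pics/k_w.png

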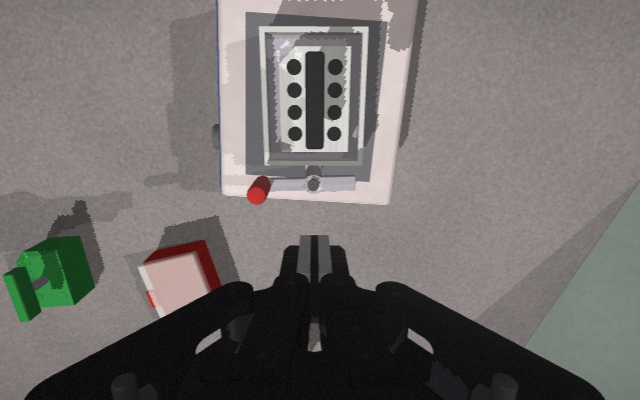

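The block is seated central and square in the pocket, cut corner to the filled corner. The lever is still open, with the knob at about (256,193). Fitting block height and knob next.

Run:
```python
from h import *
from scipy.optimize import least_squares
np.set_printoptions(precision=4,suppress=True)
m=np.load("k_m.npy",allow_pickle=True).item()
f=lambda L:np.array(L)/3.3333+[200,20]-.35
A=f([(505,87),(494,440),(317,87),(262,138)]);B=np.array([(.026,.038),(.026,-.038),(-.014,.038),(-.026,.026)])
for z in (.132,.144):
    s,r=fit2("wrist",B,A,z,m);print("blk",z,s%(2*np.pi),abs(r).max(),(r**2).sum())
T=f([(196,20),(562,22),(218,486),(541,487)])
print("lip",fit2("wrist",[(-.041,.053),(.041,.053),(-.041,-.053),(.041,-.053)],T,.116,m)[0])
kn=ray("wrist",f([(186,577)])[0],.168,m); a=.3695
pv=np.array([.5397,.1012])+R.from_euler("z",a).as_matrix()[:2,:2]@[0,-.063]
v=kn[:2]-pv; th=np.arctan2(v[1],v[0]);lat=(th-(a+np.pi)+np.pi)%(2*np.pi)-np.pi
print("knob",kn,"pivot",pv,ray("wrist",f([(377,549)])[0],.14,m),"r",np.hypot(*v),"latch",lat)
r0=v/np.hypot(*v);k=pv+.040*r0
phi=th+np.pi/2-2*np.pi if th>0 else th+np.pi/2
print("target",k,"phi",phi)
go(k[0],k[1],.20,phi);go(k[0],k[1],.146,phi)
```

```text
blk 0.132 [0.5404 0.1012 0.3622] 1.6768238394140553 5.185550233514239
blk 0.144 [0.5406 0.1004 0.3627] 3.1573632556929567 24.593949502701896
lip [0.5398 0.1011 0.3699]
knob [0.5244 0.0291 0.168 ] pivot [0.5625 0.0425] [0.5622 0.042  0.14  ] r 0.04030107418069567 latch -0.03056928478680554
target [0.5247 0.0292] phi -1.2318656115817017
t 11.6 row [-0.0021  1.6032 -0.0009] [ -7.3  40.3 -40.2]
t 11.6 row [-0.0021  1.6032 -0.0009] [ -7.3  94.3 -40.3]
```

Block top fits at 0.132 m (home), not 0.144. The knob radius of 40.3 mm matches and the latch reads about 0. Turn the tool, then straddle the knob.

```bash
python3 -m pendant '[[0,1.603,0,-7.3,0,-40.3,20],[0,1.603,0,-7.3,0,-40.3,40],[0,1.603,0,-7.3,0,-40.3,40],[0,1.603,0,-7.3,0,-40.3,40],[0,1.603,0,-7.3,0,-40.3,40],[0,1.603,0,-7.3,0,-40.3,40],[0,1.603,0,-7.3,0,-40.3,40],[0,1.603,0,-7.3,0,-40.3,40],[0,1.603,0,-7.3,0,-40.3,40],[0,1.603,0,-7.3,0,-40.3,40],[0,1.603,0,-7.3,0,-40.3,40],[0,1.603,0,-7.3,20,-40.3,40],[0,1.603,0,-7.3,40,-40.3,40],[0,1.603,0,-7.3,40,-40.3,40]]'
python3 - <<'E'
from h import *
o=get_obs();print(o["tool_pos"],zang(o),o["q"],o["contact_force"])
go(.5247,.0292,.146,-1.2319)
i=camera("wrist")[:,:,::-1]
cv2.imwrite("pics/l_w.png",i)
E
```

```text
time: 13.0
tool_pos: [0.5223, 0.03, 0.1977]
orientation: [-0.121, 0.697, -0.697, 0.119]
contact_force: [-0.9, 1.0, -0.4]
width: 0.0345
[0.52227567 0.0299684  0.1977247 ] -1.2300321612126788 [ 5.73517238e-02  3.05861869e-01  4.64121546e-03  1.27341782e+00
 -5.88481876e-05  2.85817844e+00] [-0.85565605  1.02389502 -0.37529208]
t 13.0 row [0.001  0.0019 0.0037] [-2.2 51.7  1.6]
```

View pics/l_w.png

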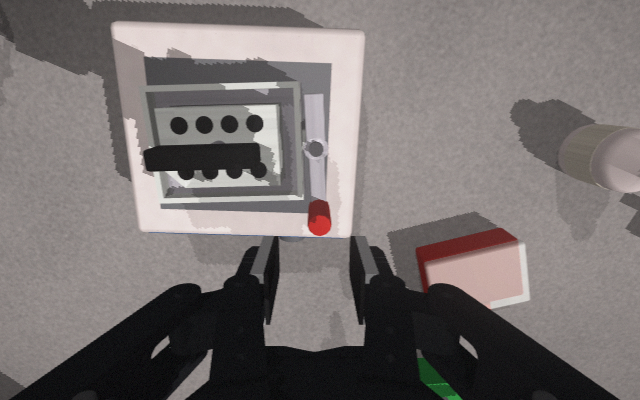

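The knob at (319,225) lies on the line between the fingers (265 and 360). The tip box at (475,270) is lower and clear. Lower, then narrow to a loose cage.

```bash
python3 -m pendant '[[0,0,0.003,-1.5,10,1.6,40],[0,0,0.003,-1.5,20,1.6,40],[0,0,0.003,-1.5,30,1.6,40],[0,0,0.003,-1.5,40,1.6,40],[0,0,0.003,-1.5,50,1.6,40],[0,0,0.003,-1.5,51,1.6,40],[0,0,0.003,-1.5,51,1.6,30],[0,0,0.003,-1.5,51,1.6,21],[0,0,0.003,-1.5,51,1.6,21],[0,0,0.003,-1.5,51,1.6,21]]'
python3 - <<'E'
from h import *
np.set_printoptions(precision=4,suppress=True)
o=get_obs();print(o["tool_pos"],zang(o),o["contact_force"],o["wrist_torque"],o["width"])
i=camera("wrist")[:,:,::-1]
cv2.imwrite("pics/m_w.png",i)
a=zang(o);pv=np.array([.5624,.0424]);d=o["tool_pos"][:2]-pv
print("x",d@[np.sin(a),-np.cos(a)],"z",d@[np.cos(a),np.sin(a)])
E
```

```text
time: 14.05
tool_pos: [0.5255, 0.0289, 0.1488]
orientation: [-0.119, 0.697, -0.697, 0.121]
contact_force: [0.6, -0.2, -0.2]
width: 0.0182
[0.5255 0.0289 0.1488] -1.2301439253889295 [ 0.6271 -0.2484 -0.1624] [ 0.0014 -0.0027 -0.0042] 0.018223300210715894
x 0.039300343569558145 z 0.0003446974616955874
```

View pics/m_w.png

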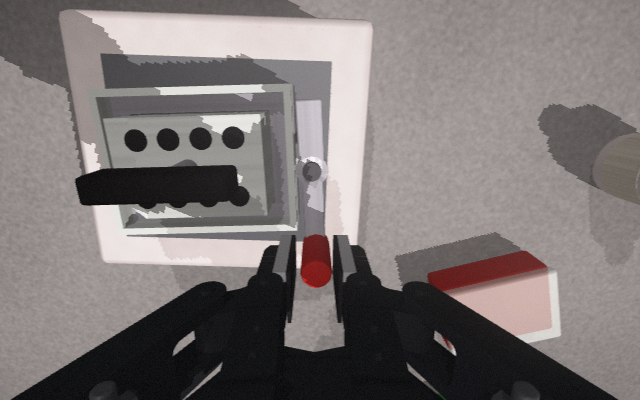

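The knob at (316,262) is caged between the pads. Swinging along the arc.

```bash
python3 -m pendant '[[0,-0.12,0,-0.3,0,4.7,21],[0,-0.24,0,-1.1,0,9.4,21],[0,-0.36,0,-2.5,0,13.9,21],[0,-0.48,0,-4.5,0,18.2,21],[0,-0.60,0,-6.9,0,22.3,21],[0,-0.72,0,-9.8,0,26.0,21],[0,-0.84,0,-13.1,0,29.4,21],[0,-0.96,0,-16.9,0,32.4,21],[0,-1.08,0,-20.9,0,34.8,21],[0,-1.20,0,-25.2,0,36.8,21],[0,-1.32,0,-29.7,0,38.3,21],[0,-1.40,0,-32.8,0,38.9,21],[0,-1.40,0,-32.8,0,38.9,21]]'
python3 - <<'E'
from h import *
np.set_printoptions(precision=4,suppress=True)
o=get_obs();print(o["tool_pos"],zang(o),o["contact_force"],o["wrist_torque"],o["width"])
i=camera("wrist")[:,:,::-1]
cv2.imwrite("pics/n_w.png",i)
a=zang(o);pv=np.array([.5624,.0424]);d=o["tool_pos"][:2]-pv
print("x",d@[np.sin(a),-np.cos(a)],"z",d@[np.cos(a),np.sin(a)])
E
```

```text
time: 15.4
tool_pos: [0.5693, 0.0034, 0.1488]
orientation: [-0.54, 0.456, -0.456, 0.541]
contact_force: [-0.3, -0.1, -0.2]
width: 0.0181
[0.5693 0.0034 0.1488] 0.16973993669099496 [-0.3374 -0.1083 -0.1993] [ 0.0008  0.1336 -0.0138] 0.018114820664434417
x 0.03963105370186644 z 0.00016845093258606144
```

View pics/n_w.png

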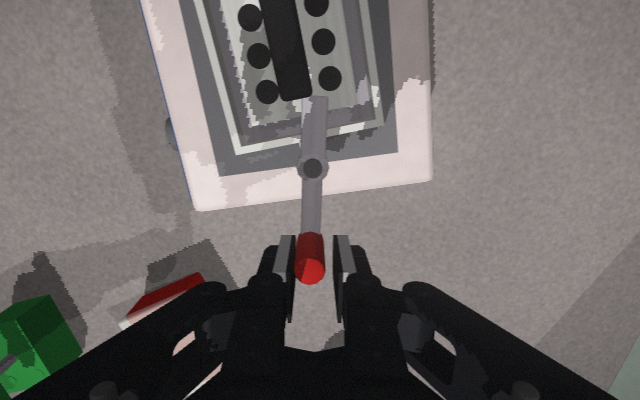

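The lever has come round with its tab over the block's edge; about 0.1 rad still to go, since the knob lags in the cage. Pushing gently to the stop.

```bash
python3 -m pendant '[[0,-0.05,0,0,0,2.0,21],[0,-0.09,0,-0.1,0,3.5,21],[0,-0.12,0,-0.3,0,4.8,21],[0,-0.14,0,-0.4,0,5.6,21],[0,-0.14,0,-0.4,0,5.6,21]]'
python3 - <<'E'
from h import *
np.set_printoptions(precision=4,suppress=True)
o=get_obs();a=zang(o);print(o["tool_pos"],a+1.2013,o["contact_force"],o["wrist_torque"],o["width"])
pv=np.array([.5624,.0424]);d=o["tool_pos"][:2]-pv
print("x",d@[np.sin(a),-np.cos(a)],"z",d@[np.cos(a),np.sin(a)], "Ftan",o["contact_force"][:2]@[np.cos(a),np.sin(a)])
E
```

```text
time: 15.95
tool_pos: [0.5741, 0.0045, 0.1486]
orientation: [-0.57, 0.417, -0.418, 0.571]
contact_force: [-2.4, -0.1, 1.0]
width: 0.0178
[0.5741 0.0045 0.1486] 1.509153755229279 [-2.3729 -0.0924  1.0297] [ 0.0034  0.557  -0.0566] 0.017842577029504515
x 0.039616166849576265 z -0.0003680753005063618 Ftan -2.2893008295183725
```

```bash
python3 -m pendant '[[0,-0.01,0,0,0,0.8,21],[0,-0.02,0,0,0,1.5,21],[0,-0.02,0,0,0,1.5,21]]'
python3 - <<'E'
from h import *
np.set_printoptions(precision=4,suppress=True)
o=get_obs();a=zang(o);print(o["tool_pos"],a+1.2013,o["contact_force"],o["wrist_torque"],o["width"])
pv=np.array([.5624,.0424]);d=o["tool_pos"][:2]-pv
print("x",d@[np.sin(a),-np.cos(a)],"z",d@[np.cos(a),np.sin(a)], "Ftan",o["contact_force"][:2]@[np.cos(a),np.sin(a)])
E
```

```text
time: 16.25
tool_pos: [0.5746, 0.0047, 0.1484]
orientation: [0.575, -0.412, 0.411, -0.575]
contact_force: [-4.6, -0.8, 2.3]
width: 0.0181
[0.5746 0.0047 0.1484] 1.5290123534706956 [-4.6418 -0.8456  2.265 ] [-0.1764  1.0782 -0.002 ] 0.018130341834933113
x 0.0395906781265242 z -0.0006156961078526177 Ftan -4.667003530044087
```

Force rises against a hard stop (4.7 N tangential), so the lever is at its end. Back off, open, rise.

```bash
python3 -m pendant '[[0,0,0,0,0,-2.5,21],[0,0,0,0,0,-2.0,30],[0,0,0,0,0,-2.0,40],[0,0,0,0,0,-2.0,40],[0,0,0,0,-20,-2.0,40],[0,0,0,0,-50,-2.0,40],[0,0,0,0,-90,-2.0,40],[0,0,0,20,-110,-2.0,40],[0,0,0,40,-110,-2,40],[0,0,0,40,-110,-2,40]]'
python3 - <<'E'
from h import *
np.set_printoptions(precision=4,suppress=True)
o=get_obs();print(o["tool_pos"],zang(o),o["contact_force"])
m=camera_model("wrist");np.save("p_m.npy",m,allow_pickle=True);i=camera("wrist")[:,:,::-1]
cv2.imwrite("pics/p_w.png",i);crop(i,200,0,240,180,3.3333,"pics/p_wc.png")
cv2.imwrite("pics/p_top.png",camera("top")[:,:,::-1])
E
```

```text
time: 17.25
tool_pos: [0.5871, -0.0357, 0.2595]
orientation: [-0.574, 0.412, -0.413, 0.575]
contact_force: [0.4, -0.2, -1.5]
width: 0.0341
[ 0.5871 -0.0357  0.2595] 0.32526524178520194 [ 0.3916 -0.2336 -1.5352]
```

View pics/p_wc.png

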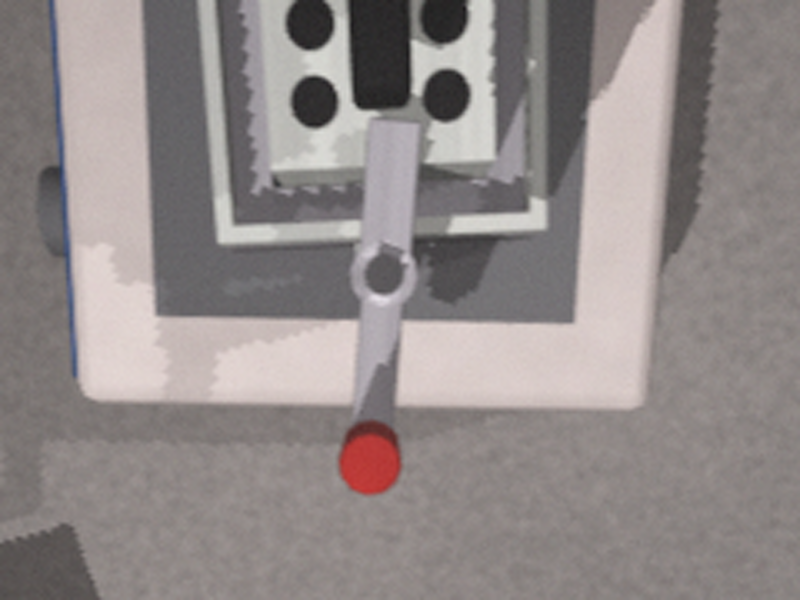

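View pics/p_top.png

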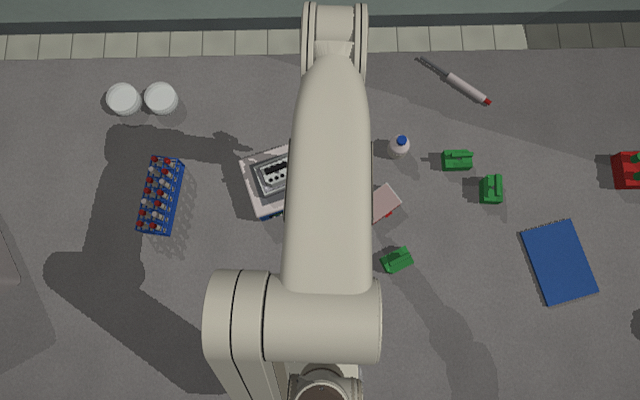

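Run:
```python
from h import *
m=np.load("p_m.npy",allow_pickle=True).item()
f=lambda L:np.array(L)/3.3333+[200,0]-.35
k=ray("wrist",f([(370,462)])[0],.168,m);p=ray("wrist",f([(384,275)])[0],.140,m)
for pv in (p[:2],np.array([.5624,.0424])):
    v=k[:2]-pv;print(k,pv,np.hypot(*v),(np.arctan2(v[1],v[0])-(.3695-np.pi))%(2*np.pi))
t=ray("wrist",f([(395,121)])[0],.140,m);v=t[:2]-p[:2];print("tab",np.hypot(*v),(np.arctan2(v[1],v[0])-.3695)%(2*np.pi))
```

```text
[0.57165922 0.00433112 0.168     ] [0.56202039 0.04263378] 0.0394968425447987 1.447826559185162
[0.57165922 0.00433112 0.168     ] [0.5624 0.0424] 0.039178726463461745 1.4398864395370756
tab 0.0325004062689387 1.4524838023753759
```

The lever reads 1.44 to 1.45 rad, with its tab over the block. The bottle, tip box and rack are where they were in the top picture, and the gripper is clear of everything. Handing in.

```bash
python3 -c "
from workcell import *
print(sign_off(), get_obs()['time'])"
```

```text
the job is handed in; nothing more can be done
the job is handed in; nothing more can be done
```

The aluminium block is home in the heated shaker's pocket, cut corner to the filled corner, and the locking lever is round at its stop with the tab over the block. I handed the job in at about 17.4 s.

- **Block:** It went in without catching, so it needed almost no working about. Its weight was taken within about 0.3 mm of the expected home height. I pressed it down with about 10 N. The wrist picture then put its top at 132 mm (home), not the 144 mm it would show if resting on the ledge.
- **Lever:** I swung it with the knob held loosely between the fingers and pushed until it met the stop, at about 4.7 N. The last picture reads 1.44 to 1.45 rad, and the stop is at 1.45.
- **Other objects:** In the last top picture the bottle, the tube rack and the green look-alikes stand where they were. The tip box was partly hidden by the arm, but its visible part had not moved. I judged this by eye, not by measurement. The gripper finished open and well clear of everything.
- **Disagreements:** The top camera put the tray about 3.5 mm from where the wrist camera did, and I used the wrist value. With the lever open, the wrist picture read -0.03 rad against a stated minimum of 0, so lever angles carry an error of about that size.

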